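# Reload the label printer

## Robot

A 6-joint arm with a two-finger parallel gripper is mounted at the origin on a cart in front of the work surface, level with it; the furniture and walls round the work are solid. World frame = base frame: x ahead of the robot, y to its left, z up, the work surface at z = 0. Lengths are in mm, angles in rad, forces in N, time in s.
With the tool pointing down it reaches from about 300 to 950 mm from the base axis. Payload 3.1 kg.
Tool frame: the origin (TCP) lies at the very end of the fingers, on their centre line; the grasp point (between the pads) lies pinch_z behind it (pinch_z is the distance from the TCP to the grasp point, in mm); z points along the fingers, y is the line along which they close (so a half turn about z gives the same grasp; the last joint's range is limited). The gripper opens to 85 mm and grips with 20 to 120 N. Pads are 22 mm wide; open, the fingers measure 114 mm over their backs; the gripper's body (76 mm by 85 mm) begins 54 mm behind the grasp point. The pads swing forward as they close: fully open they stand 13 mm farther back than shut.
Start: joints at [1.133, 0.308, 1.634, -0, 1.2, -0.07], TCP at [224.753, 583.197, 231.272] pointing down, gripper open.
Joint ranges: [-3.06, 3.06], [-0.79, 1.96], [0.05, 2.63], [-1.19, 4.34], [0.05, 2.64], [-2.94, 2.94]. Speed limits (rad/s): [2.79, 2.79, 3.14, 3.14, 3.14, 3.14].

## Interface

Orientations are given as a unit quaternion [x, y, z, w].
In Python, from bench import move_ptp, servo_line, move_j, set_gripper, pause, inverse_kinematics, state, camera, MotionError, hand_in, pinch_z gives the robot as it stands. Calls block until the motion is done:
- move_ptp(position, orientation): joint-space move of the TCP to a pose.
- servo_line(position, frame=None, speed=150): straight line of the TCP; frame=None keeps the orientation; speed is the mean speed in mm/s.
- move_j(angles): joint-space move.
- set_gripper(opening, force=None): finger opening in mm; force is the grip in N (None keeps the last); returns when the fingers have stopped.
- pause(seconds).
- inverse_kinematics(position, orientation): joint angles nearest the present ones, or None.
- state(): the state.
- camera(name): name is "scene" or "top" or "wrist"; returns a dict with "image" (400x640x3 uint8, red, green, blue), "camera_matrix" (3x3 intrinsics, pixels), "R" (3x3) and "t" (3): a world point X has camera coordinates R X + t. Camera axes: x right, y down, z forward; pixel columns grow to the right and rows downward; lengths in mm; the calibration is good to about 2 mm. A picture is of the moment at which its call begins. There is no depth.
A pose or a line that the arm cannot do raises MotionError and nothing moves.
- hand_in(): hands the job in, once; it reports no verdict.
The state is a dict: "time_s": time; "joint_positions": joint angles; "qd": joint speeds; "tau": joint torques, N m; "tool_pos": TCP position; "orientation": TCP orientation; "wrist_force": force on the tool from outside, world axes, zero at the start; "moment": the same for the moment, N m; "grip_width": finger opening in mm.
Only numpy, scipy, OpenCV 4.12 (cv2) and the standard library are available. Lean on these libraries where they do the work, as an engineer would, in place of code of your own. Each camera call takes 0.05 s, during which the arm holds its last target. There are 200 camera calls.

## Task

The label printer has run out: squeeze both green tabs on the snout of its dark cover together and, still squeezing, lift the cover off its latch, then swing it all the way back until it rests on its stop and stays there. Take the fresh label roll out of the brown cardboard tray and lay it in the printer's cradle between the green guides, lying on its side as it does in the tray, and let go. Do not shove or tip the printer, and leave the other things where they are.

Things in the scene. Friction and masses are not known exactly. Their poses are not given: they have to be found in the camera images.
- printer: Label printer, light grey base, dark cover, 2.2 kg, loose on rubber feet; over 7 N high up can tip it back. Origin on its underside; x from snout to back, y left, z up. Main part x -55 to 79 mm, 114 mm wide, 104 inside; in front of it a snout 56 mm wide to x = -115, free space on both sides. Base rim z = 62 mm, closed cover's roof z = 98 (snout 86 to 96).
- cover_grip (a point): Midway between the cover's two green tabs (closed: printer x -90, y 0, z 76 mm); turns with the cover, axes as the printer's when closed. Tabs 22 mm along x, 14 mm high, in the snout's left and right cheeks, 68 mm over both; squeezed together along y, 5 mm each, springs 3 N at rest, 7 N fully in. The cover widens to 114 mm 35 mm behind this point; the snout ends 25 mm in front.
- tab_left (a joint): Left tab: 0 out (latched), 0.005 m fully in. Its hook lets go of the base from about 0.0035 m on; both tabs must be in to lift the cover. Once the tabs are 15 mm up they no longer matter.
- tab_right (a joint): The same for the right tab.
- cover_hinge (a point): Midpoint of the cover's hinge line, which runs along the printer's y axis at the back (printer x = 70, z = 64 mm); fixed to the base.
- cover (a joint): Opening angle, rad: 0 closed, growing as the snout end goes up and back. The hinge is stiff: the cover (0.16 kg) stays wherever it is left and takes 1 to 3 N at the tabs to swing. It meets a firm stop somewhat past upright; where is not given, it has to be felt (the force rises, the angle grows no more).
- cradle (a point): Where the roll's middle is once it lies in the cradle (printer x 8, y 0, z 52 mm); axes as the printer's. The cradle is a shallow V across x in which the roll centres itself, between two low green guides 60 mm apart in y, tops at z = 37 mm.
- roll: Fresh roll of white labels, 72 mm in diameter, 52 mm wide, 0.15 kg, lying on its side. Origin: centre of one flat end; its z axis is the roll's axis and points to the other end.
- roll_center (a point): Middle of the label roll, axes as roll.
- roll_tray: Low brown cardboard tray holding the roll, 88 x 126 x 21 mm, fixed to the riser. Origin: centre of its underside. The roll's axis lies along the tray's y, its middle 46 mm above the riser and at most 6 mm from the tray's centre; its flat ends are free for fingers from above.
- tape: Bystander: roll of tan packing tape, 117 mm across, 48 mm high, lying flat. Origin: centre of its underside.
- terminal: Bystander: black handheld terminal, 149 x 72 x 23 mm, lying face up. Origin: centre of its underside.
- mug: Bystander: dark mug, 88 x 126 x 106 mm. Origin: centre of its underside.
- cutter: Bystander: yellow box cutter, 18 x 172 x 20 mm, lying flat. Origin: near its middle.
- tags: Bystander: banded pile of hang tags, 91 x 56 x 19 mm. Origin: centre of its underside.
- riser: Wooden riser shelf on steel legs, fixed on the bench, 320 x 670 mm; printer, tray, cutter, terminal and tags stand on it. Origin: on the bench under its middle; its top is 120 mm above the bench.

How it is judged (in metres and radians):
On the way, in this order (a step that is already met when the one before it is completed fails the run):
1. the cover is off its latch and lifted clear of the base (value of joint cover above 0.3 rad), for 0.1 s.
2. the cover has been swung back onto its stop and let go there (value of joint cover above 1.71 rad and velocity of joint cover below 0.1 rad/s and contact force between the fingers and printer below 0.3 N), for 0.2 s.
At the end, for the whole second after the job is handed in: The cover rests on its stop (within about 2 degrees of the end of its travel); the label roll lies still in the cradle, its middle within 8 mm of the cradle's centre and its axis within 7 degrees of the printer's left-right axis; the printer stands flat and still (value of joint cover above 1.71 rad and distance between roll_center and cradle below 0.008 m and angle between the z axis of roll_center and the y axis of cradle, either way round below 0.12 rad and linear speed of each of roll, printer below 0.02 m/s and angle between printer's own z axis and vertical below 0.03 rad); the robot touches nothing.
It fails at once if the printer was shoved more than 40 mm (distance of printer from where it was at the start of the episode above 0.04 m).
It fails at once if the printer was tipped by more than about 9 degrees (angle between printer's own z axis and vertical above 0.15 rad).
It fails at once if a bystander was moved more than 30 mm (distance of any of tape, terminal, mug, cutter, tags from where it was at the start of the episode above 0.03 m).
It also fails if it takes over 58 s, if anything falls off the work surface, if the arm or the gripper's body presses on something with over 40 N, if the wrist force passes 120 N, or if a joint passes its speed limit or range.

## Working session

There is one attempt and no reset: what is moved stays moved. The work goes in short steps, each a Python script; the robot and the scene stay as the last script left them, time stands still between calls to the robot, and variables do not carry over. Pictures are saved under pics/ and viewed, on a budget of 10 in all, crops included, one or two more only if the job needs it, and the job is handed in when it is done.

```bash
mkdir -p pics; ls
python3 - <<'E'
from bench import *
import cv2,json,numpy as np
print(pinch_z, state())
for n in("scene","top"):
    c=camera(n); cv2.imwrite(f"pics/{n}0.png",c["image"][:,:,::-1]); np.savez(f"pics/{n}0.npz",K=c["camera_matrix"],R=c["R"],t=c["t"])
    print(n,np.array(c["camera_matrix"]).tolist(),(-np.array(c["R"]).T@np.array(c["t"])).round(), np.array(c["R"]).round(2).tolist())
E
```

```text
pics
18.700000000000003 {'time_s': 0.0, 'joint_positions': array([ 1.13329153e+00,  3.09000971e-01,  1.63519185e+00,  1.40353648e-05,
        1.19968609e+00, -6.96840317e-02]), 'qd': array([-0.00146138, -0.00083437,  0.00047913, -0.00052894,  0.0012299 ,
       -0.00048515]), 'tau': array([ 1.36005950e-03, -4.15256953e+01, -2.76660722e+01, -2.01855887e-04,
        1.04385210e-02,  8.67963621e-07]), 'tool_pos': array([224.40378551, 582.44751124, 230.04705725]), 'orientation': array([ 1.82877791e-01,  9.83134989e-01, -1.10492428e-03, -2.93120919e-04]), 'wrist_force': array([-0.18887584,  0.65447078, -0.42055908]), 'moment': array([-0.06205934,  0.0315802 , -0.02837431]), 'grip_width': 85.22365165689804}
scene [[418.1635211063267, 0.0, 323.19114414394414], [0.0, 418.1635211063267, 194.1576696527002], [0.0, 0.0, 1.0]] [-754.  810.  873.] [[-0.45, -0.89, -0.0], [-0.41, 0.21, -0.89], [0.79, -0.4, -0.46]]
top [[443.19202006372575, 0.0, 322.15311913967923], [0.0, 443.19202006372575, 201.34940299515858], [0.0, 0.0, 1.0]] [ 300.  146. 1563.] [[-0.02, -1.0, -0.02], [-0.98, 0.03, -0.17], [0.17, 0.02, -0.99]]
```

```bash
python3 -c "
import cv2
a=cv2.imread('pics/top0.png');cv2.imwrite('pics/top0b.png',cv2.resize(a,(800,500),interpolation=cv2.INTER_CUBIC))
a=cv2.imread('pics/scene0.png');cv2.imwrite('pics/scene0b.png',cv2.resize(a,(800,500),interpolation=cv2.INTER_CUBIC))"
```

```text
(no output)
```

View pics/top0b.png

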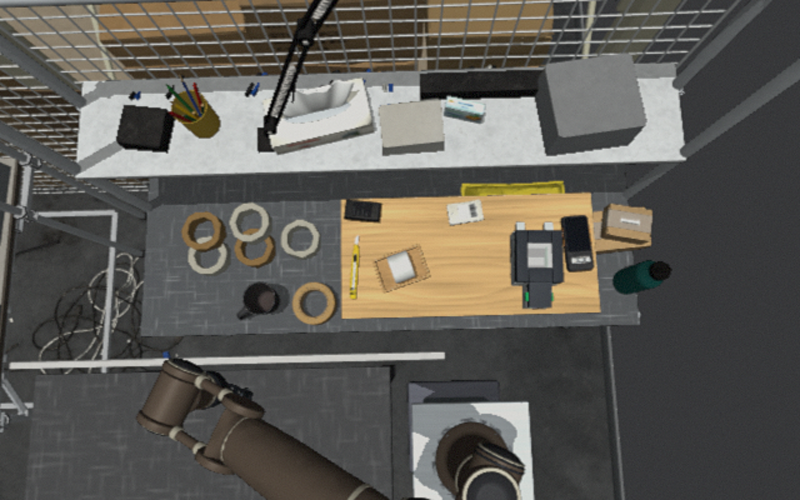

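View pics/scene0b.png

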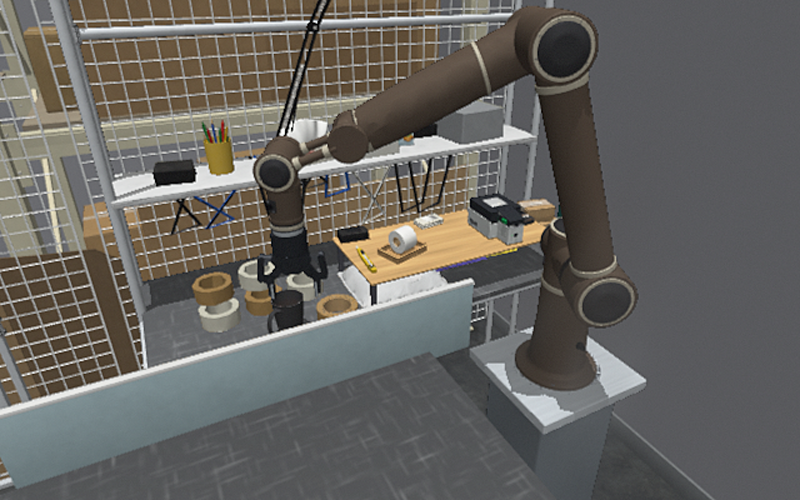

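The top view has the printer around (538,255) with its snout towards the robot (green tabs near 527/551,297). The roll in its tray is at (402,267), rotated about 20°. The terminal is just right of the printer, and an upper shelf runs behind the riser.

```bash
cat > h.py <<'E'
import numpy as np, cv2
from scipy.spatial.transform import Rotation as Rn
def ray(c,u,v,z):
    K,R,t=[np.array(c[k],float) for k in ("K","R","t")]
    d=R.T@np.linalg.inv(K)@[u,v,1]; o=-R.T@t
    return o+d*(z-o[2])/d[2]
def proj(c,X):
    K,R,t=[np.array(c[k],float) for k in ("K","R","t")]
    p=K@(R@np.array(X,float)+t); return p[:2]/p[2]
def load(n): return dict(np.load(f"pics/{n}.npz"))
def snap(n,f):
    from bench import camera
    c=camera(n); cv2.imwrite(f"pics/{f}.png",c["image"][:,:,::-1]); np.savez(f"pics/{f}.npz",K=c["camera_matrix"],R=c["R"],t=c["t"])
def down(yaw): # tool z down, tool y axis along world direction yaw
    y=np.array([np.cos(yaw),np.sin(yaw),0]); z=np.array([0,0,-1.]); x=np.cross(y,z)
    return Rn.from_matrix(np.c_[x,y,z]).as_quat()
E
python3 - <<'E'
from h import *
c=load("top0")
for n,u,v,z in [("tabL",526,297,196),("tabR",552,297,196),("snoutfrontL",526,307,150),("snoutfrontR",552,307,150),("backL",515,223,218),("backR",558,223,218),("bodyfrL",513,282,200),("bodyfrR",562,282,200),("roll",400,265,200),("tr1",375,267,141),("tr2",387,291,141),("tr3",430,270,141),("tr4",419,247,141),("riser",342,318,120),("riser2",600,312,120),("riserB",592,194,120),("termfrontL",568,268,143),("termBack",565,217,143),("shelfedge400",400,168,400),("shelf300",400,168,300)]:
    print(n,ray(c,u*.8,v*.8,z).round())
E
```

```text
tabL [ 416. -132.  196.]
tabR [ 415. -196.  196.]
snoutfrontL [ 395. -140.  150.]
snoutfrontR [ 393. -206.  150.]
backL [ 598. -112.  218.]
backR [ 595. -218.  218.]
bodyfrL [ 454. -102.  200.]
bodyfrR [ 451. -222.  200.]
roll [503. 176. 200.]
tr1 [509. 242. 141.]
tr2 [445. 212. 141.]
tr3 [497. 100. 141.]
tr4 [558. 126. 141.]
riser [380. 331. 120.]
riser2 [ 380. -335.  120.]
riserB [ 694. -340.  120.]
termfrontL [ 493. -255.  143.]
termBack [ 627. -257.  143.]
shelfedge400 [688. 167. 400.]
shelf300 [721. 168. 300.]
```

```bash
cat >> h.py <<'E'
def tilt(p,yaw=0.,flip=False): # tool z=(cos p,0,-sin p) then turned by yaw about z; tool y along printer y
    z=np.array([np.cos(p),0,-np.sin(p)]); y=np.array([0,-1. if flip else 1.,0]); x=np.cross(y,z)
    return (Rn.from_euler('z',yaw)*Rn.from_matrix(np.c_[x,y,z])).as_quat()
E
python3 - <<'E'
from h import *
from bench import *
for flip in (0,1):
  for p0 in (0,15,30,45,60,75,90):
    s=""
    for a in range(0,116,10):
        th=np.radians(a); H=np.array([577,-164,184]); r=np.array([-160,0,12])
        g=H+Rn.from_euler('y',th).apply(r); p=np.radians(p0)+th
        q=inverse_kinematics(g+pinch_z*np.array([np.cos(p),0,-np.sin(p)]),tilt(p,0,flip))
        s+=" -" if q is None else " X"
    print(flip,p0,s)
move_ptp([440,-160,380],down(np.pi/2))
snap("wrist","w1"); print(state()["tool_pos"],state()["joint_positions"],state()["time_s"])
c=load("w1"); print((-c["R"].T@c["t"]).round(),c["R"].round(2).tolist())
im=cv2.imread("pics/w1.png"); cv2.imwrite("pics/w1b.png",cv2.resize(im,(800,500)))
E
```

```text
0 0  X - - X - X X X X X X X
0 15  - - X - X X X X X X X X
0 30  - X X X X X X X X X X X
0 45  X X X X X X X X X X X X
0 60  X X X X X X X X X X X -
0 75  X X X X X X X X X X - -
0 90  X X X X X X X X X - - -
1 0  X - - X X X X X X X X X
1 15  - - X X X X X X X X X X
1 30  - X X X X X X X X X X X
1 45  X X X X X X X X X X X X
1 60  X X X X X X X X X X X -
1 75  X X X X X X X X X X - -
1 90  X X X X X X X X X - - -
[ 440.20491441 -159.47170293  379.8258995 ] [-4.40733272e-01 -1.09467869e-01  1.79433500e+00  1.90953496e-04
  1.45706077e+00 -2.01251530e+00] 2.925
[ 357. -159.  521.] [[-0.0, 1.0, -0.0], [0.95, 0.0, 0.32], [0.32, -0.0, -0.95]]
```

View pics/w1b.png

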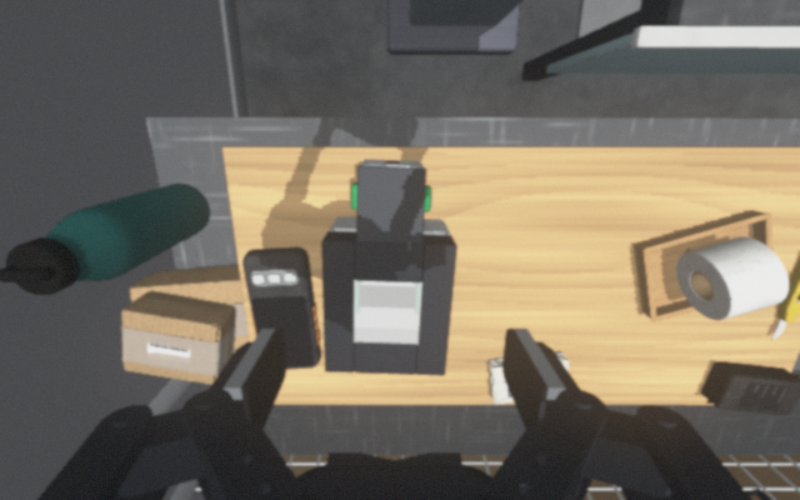

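Wrist view: green tabs at (354,196) and (428,198), roof corners (323,235), (455,235), (325,371) and (446,373), roll around (735,280), terminal (285,308).

Run:
```python
from h import *
c=load("w1")
for n,u,v,z in [("tabR",354,196,196),("tabL",428,198,196),("sfR",358,163,206),("sfL",423,165,206),("rfR",323,235,218),("rfL",455,235,218),("rbR",325,371,218),("rbL",446,373,218),("winbR",355,342,218),("winbL",419,343,218),("winfR",358,282,218),("winfL",421,282,218),("roll topback",740,243,202),("tr1",632,245,141),("tr2",768,213,141),("tr3",652,318,141)]:
    print(n,ray(c,u*.8,v*.8,z).round())
im=cv2.imread("pics/w1.png"); a=cv2.resize(im[110:320,240:400],None,fx=3,fy=3,interpolation=cv2.INTER_CUBIC)[:600]
b=cv2.resize(im[160:270,490:640],None,fx=2,fy=2,interpolation=cv2.INTER_CUBIC)
o=np.zeros((600,780,3),np.uint8); o[:a.shape[0],:480]=a; o[:220,480:780]=b; cv2.imwrite("pics/w1c.png",o)
from bench import *
for rel in (-15,-30,-45):
    s=""
    for a in range(30,116,5):
        th=np.radians(a); H=np.array([577,-164,184]); r=np.array([-160,0,12])
        g=H+Rn.from_euler('y',th).apply(r); p=np.radians(rel)+th
        q=inverse_kinematics(g+pinch_z*np.array([np.cos(p),0,-np.sin(p)]),tilt(p,0))
        s+=" -" if q is None else " X"
    print(rel,s)
```

```text
tabR [ 417. -193.  196.]
tabL [ 418. -130.  196.]
sfR [ 388. -188.  206.]
sfL [ 390. -136.  206.]
rfR [ 445. -217.  218.]
rfL [ 445. -109.  218.]
rbR [ 577. -223.  218.]
rbL [ 579. -110.  218.]
winbR [ 546. -194.  218.]
winbL [ 547. -136.  218.]
winfR [ 487. -190.  218.]
winfL [ 487. -136.  218.]
roll topback [456. 143. 202.]
tr1 [478.  89. 141.]
tr2 [444. 220. 141.]
tr3 [563. 128. 141.]
-15  - X X X - X X X X X X X X X X X X X
-30  - - X X X X - - X X X X X X X X X X
-45  X X X X X X X X X - - X X X X X X X
```

View pics/w1c.png

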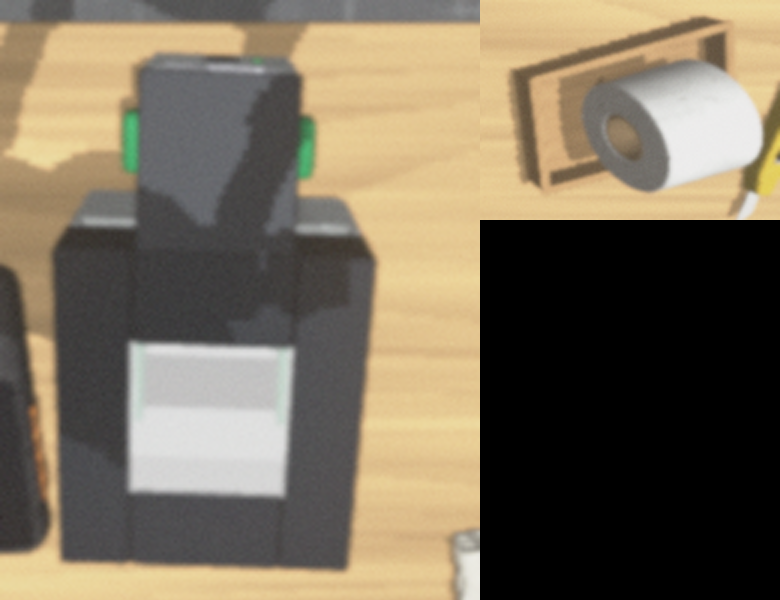

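Crop: right tab outer edge at about (281,157) and left at (345,159) in full-image pixels. The slope of the cross edges gives a printer yaw of about -0.035 rad.

Run:
```python
from h import *
from bench import *
c=load("w1")
P=lambda x,y,z:ray(c,240+x/3,110+y/3,z)
tR,tL=P(123,142,196),P(315,148,196); print("tabs",tR.round(1),tL.round(1),((tR+tL)/2).round(1),np.linalg.norm(tL-tR))
pairs=[((138,66),(300,72),206),((62,560),(348,569),218),((128,342),(293,348),218)]
for a,b,z in pairs:
    A,B=P(*a,z),P(*b,z); d=B-A; print(A.round(1),B.round(1),"yaw",-d[0]/d[1],"mid",((A+B)/2).round(1),"w",np.linalg.norm(d).round(1))
# roll crop: end disc centre (625,137)->  hub; other end
Q=lambda x,y,z:ray(c,490+(x-480)/2,160+y/2,z)
for n,x,y,z in [("hub near end",625,138,166),("tray ol",512,70,141),("tray tr",733,22,141),("tray bl",545,192,141)]: print(n,Q(x,y,z).round(1))
```

```text
tabs [ 417.1 -195.6  196. ] [ 419.2 -127.1  196. ] [ 418.2 -161.3  196. ] 68.4668384115317
[ 389.6 -188.5  206. ] [ 391.5 -134.   206. ] yaw -0.035667903263699854 mid [ 390.5 -161.2  206. ] w 54.5
[ 576.9 -222.7  218. ] [ 580.9 -111.1  218. ] yaw -0.03612239781038733 mid [ 578.9 -166.9  218. ] w 111.7
[ 484.9 -193.8  218. ] [ 487.2 -134.8  218. ] yaw -0.03853315307276106 mid [ 486.1 -164.3  218. ] w 59.0
hub near end [513.4 153.1 166. ]
tray ol [476.3  89.  141. ]
tray tr [444.4 222.5 141. ]
tray bl [565.4 130.  141. ]
```

```bash
cat >> h.py <<'E'
YAW=-0.035; G0=np.array([418.,-161.5,196.])
RZ=Rn.from_euler('z',YAW); H=G0+RZ.apply([160,0,-12])
def pose(a,rel,back=0.): # cover angle, relative pitch (rad), retreat along the tool
    g=H+RZ.apply(Rn.from_euler('y',a).apply([-160,0,12])); p=rel+a
    d=RZ.apply([np.cos(p),0,-np.sin(p)])
    return g+(18.7-back)*d, tilt(p,YAW)
def rep(s0=None):
    from bench import state
    s=state(); print("t %.1f"%s["time_s"],"tcp",s["tool_pos"].round(1),"F",s["wrist_force"].round(1),"M",s["moment"].round(2),"w %.1f"%s["grip_width"]); return s
E
python3 - <<'E'
from h import *
from bench import *
r=np.radians(45)
P,q=pose(0,r,90); move_ptp(P,q); rep()
P,q=pose(0,r); servo_line(P,q,speed=60); rep()
set_gripper(50,25); rep()
snap("wrist","w2"); im=cv2.imread("pics/w2.png"); cv2.imwrite("pics/w2b.png",im)
E
```

```text
Traceback (most recent call last):
bench.MotionError: the arm cannot take that pose within its joint ranges
```

Run:
```python
from h import *
from bench import *
for rd in (35,45,50,55,60,70):
    s=[]
    for off in ([0,0,0],[0,0,70],[0,0,40],[-20,0,60],[-40,0,60]):
        P,q=pose(0,np.radians(rd)); k=inverse_kinematics(P+off,q); s.append(None if k is None else k.round(2).tolist())
    print(rd,s)
```

```text
35 [[-0.91, -0.19, 2.61, 1.6, 0.68, 2.51], [-0.91, -0.41, 2.56, 1.27, 0.72, 2.93], [-0.91, -0.33, 2.59, 1.4, 0.69, 2.76], [-0.99, -0.44, 2.6, 1.26, 0.77, 2.88], [-1.07, -0.49, 2.63, 1.22, 0.85, 2.89]]
45 [None, None, None, None, None]
50 [None, [-0.76, -0.4, 2.42, 0.73, 0.69, -2.77], [-0.76, -0.34, 2.46, 0.81, 0.63, -2.87], [-0.81, -0.43, 2.46, 0.75, 0.72, -2.83], [-0.87, -0.48, 2.49, 0.75, 0.78, -2.87]]
55 [[-0.71, -0.24, 2.44, 0.74, 0.56, -2.81], [-0.71, -0.37, 2.37, 0.57, 0.73, -2.6], [-0.71, -0.32, 2.41, 0.63, 0.66, -2.68], [-0.76, -0.4, 2.41, 0.6, 0.74, -2.66], [-0.81, -0.45, 2.44, 0.6, 0.79, -2.7]]
60 [[-0.67, -0.22, 2.39, 0.55, 0.6, -2.6], [-0.67, -0.34, 2.32, 0.44, 0.77, -2.46], [-0.67, -0.29, 2.36, 0.48, 0.7, -2.51], [-0.71, -0.37, 2.36, 0.46, 0.78, -2.51], [-0.76, -0.42, 2.39, 0.47, 0.82, -2.56]]
70 [[-0.59, -0.15, 2.29, 0.28, 0.72, -2.3], [-0.59, -0.26, 2.22, 0.23, 0.89, -2.24], [-0.59, -0.22, 2.25, 0.25, 0.82, -2.27], [-0.62, -0.29, 2.26, 0.25, 0.89, -2.28], [-0.66, -0.34, 2.29, 0.25, 0.91, -2.32]]
```

```bash
sed -i 's/return g+(18.7-back)\*d, tilt(p,YAW)/return g+(18.7-back)*d, tilt(p,YAW,True)/' h.py
python3 - <<'E'
from h import *
from bench import *
for rd in (45,60):
    for off in ([0,0,0],[0,0,70],[-20,0,60],[-40,0,60]):
        P,q=pose(0,np.radians(rd)); k=inverse_kinematics(P+off,q); print(rd,off,None if k is None else k.round(2).tolist())
for rel in (60,45,30,15,0,-15,-30):
  for b in (0,60):
    print(rel,b,"".join("-" if inverse_kinematics(*pose(np.radians(a),np.radians(rel),b)) is None else "X" for a in range(0,116,5)))
E
```

```text
45 [0, 0, 0] [-0.81, -0.25, 2.54, 1.19, 0.56, -0.16]
45 [0, 0, 70] [-0.81, -0.41, 2.47, 0.9, 0.68, 0.19]
45 [-20, 0, 60] [-0.87, -0.45, 2.51, 0.92, 0.72, 0.13]
45 [-40, 0, 60] [-0.94, -0.5, 2.54, 0.91, 0.78, 0.1]
60 [0, 0, 0] [-0.67, -0.22, 2.39, 0.55, 0.6, 0.54]
60 [0, 0, 70] [-0.67, -0.34, 2.32, 0.44, 0.77, 0.68]
60 [-20, 0, 60] [-0.71, -0.37, 2.36, 0.46, 0.78, 0.63]
60 [-40, 0, 60] [-0.76, -0.42, 2.39, 0.47, 0.82, 0.58]
60 0 XXXXXXXXXXXXXXXXXXXXX---
60 60 XXXXXXXXXXXXXXXXXXXX----
45 0 XXXXXXXXXXXXXXXXXXXXXXXX
45 60 XXXXXXXXXXXXXXXXXXXXXX--
30 0 -XXXXXXXXXXXXXXXXXXXXXXX
30 60 --XXXXXXXXXXXXXXXXXXXXXX
15 0 ---XXXXXXXXXXXXXXXXXXXXX
15 60 ----XXXXXXXXXXXXXXXXXXXX
0 0 -----XXXXXXXXXXXXXXXXXXX
0 60 ------XXXXXXXXXXXXXXXXXX
-15 0 XX-----XXXXXXXXXXXXXXXXX
-15 60 XX------XXXXXXXXXXXXXXXX
-30 0 XXXXX----XXXXXXXXXXXXXXX
-30 60 XXXX------XXXXXXXXXXXXXX
```

Run:
```python
from h import *
from bench import *
P,q=pose(0,np.radians(60)); move_ptp(P+[0,0,75],q); rep()
servo_line(P,q,speed=70); rep()
set_gripper(50,25); rep()
snap("wrist","w2"); print(inverse_kinematics(*pose(np.radians(15),np.radians(60))) is None)
```

```text
t 5.2 tcp [ 427.6 -161.9  255.1] F [ 0.4 -0.4 -0.9] M [-0.01  0.25  0.01] w 85.3
t 6.5 tcp [ 427.8 -162.2  180.4] F [ 0.5 -1.   1.2] M [-0.02  0.24  0.03] w 85.1
t 6.8 tcp [ 427.8 -162.7  181. ] F [-6.  -0.4  7.1] M [-0.12  0.54 -0.16] w 57.2
False
```

View pics/w2.png

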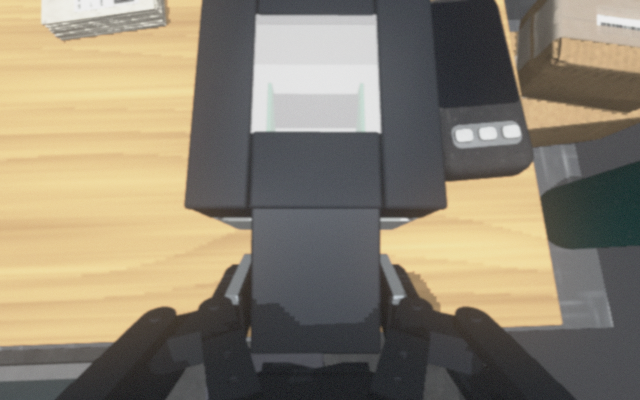

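The fingers straddle the snout symmetrically and the width of 57 mm means both tabs are fully in. Lifting now.

Run:
```python
from h import *
from bench import *
for a in range(4,53,4):
    servo_line(*pose(np.radians(a),np.radians(60)),speed=60)
    s=rep()
    if np.linalg.norm(s["wrist_force"])>20: print("STOP",a);break
snap("scene","s2"); im=cv2.imread("pics/s2.png")[120:280,300:480]; cv2.imwrite("pics/s2b.png",cv2.resize(im,None,fx=3.5,fy=3.5))
```

```text
t 7.2 tcp [ 427.3 -162.3  190.7] F [-4.6 -1.4  2.1] M [-0.39  0.57 -0.45] w 57.1
t 7.5 tcp [ 427.7 -162.1  200.8] F [-4.6 -1.3  1.2] M [-0.34  0.7  -0.43] w 57.4
t 7.8 tcp [ 429.1 -162.1  211.1] F [-5.8 -2.5  1.9] M [-0.31  0.75 -0.44] w 57.5
t 8.2 tcp [ 431.3 -162.2  221.4] F [-5.2 -2.4  2.9] M [-0.41  0.77 -0.47] w 57.2
t 8.5 tcp [ 434.2 -162.3  231.4] F [-3.9 -3.3  1.7] M [-0.37  0.8  -0.38] w 57.2
t 8.8 tcp [ 437.9 -162.4  241.3] F [-4.9 -2.6  2. ] M [-0.37  0.79 -0.35] w 57.3
t 9.1 tcp [ 442.3 -162.6  250.9] F [-5.  -2.7  3.1] M [-0.37  0.76 -0.31] w 57.3
t 9.5 tcp [ 447.4 -162.8  260.3] F [-4.  -1.7  4. ] M [-0.39  0.78 -0.3 ] w 57.3
t 9.8 tcp [ 453.1 -163.   269.2] F [-4.9 -2.7  3.8] M [-0.35  0.86 -0.22] w 57.1
t 10.1 tcp [ 459.4 -163.2  277.7] F [-4.1 -3.4  3.9] M [-0.38  0.85 -0.2 ] w 57.2
t 10.4 tcp [ 466.4 -163.5  285.7] F [-3.4 -3.4  3. ] M [-0.31  0.78 -0.16] w 57.2
t 10.8 tcp [ 473.9 -163.8  293.3] F [-3.1 -2.3  3.3] M [-0.39  0.77 -0.07] w 57.0
t 11.1 tcp [ 481.9 -164.1  300.3] F [-3.4 -3.5  4.1] M [-0.39  0.64 -0.01] w 57.2
```

View pics/s2b.png

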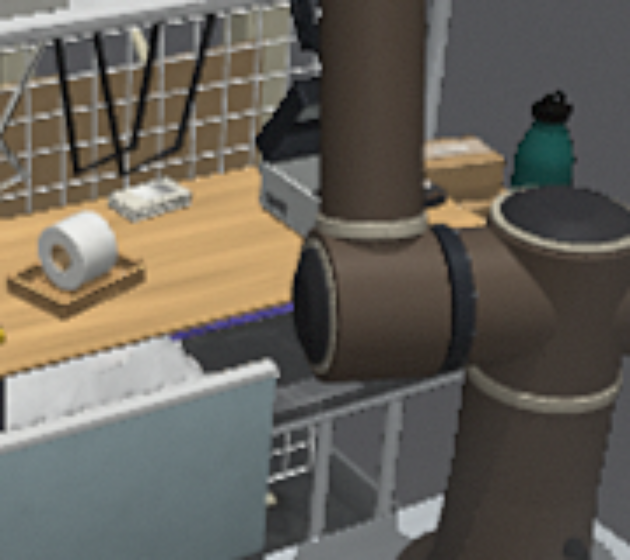

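Run:
```python
from h import *
from bench import *
a=np.radians(52)
for b in (70,80,90):
    print(b,[inverse_kinematics(*pose(a,np.radians(r),b)) is not None for r in (60,45,30,15,0,-15)])
set_gripper(85); rep()
servo_line(*pose(a,np.radians(60),80),speed=120); rep()
```

```text
70 [True, True, True, True, True, True]
80 [True, True, True, True, True, True]
90 [True, True, True, True, True, True]
t 11.5 tcp [ 482.3 -163.2  300. ] F [ 0.2  0.7 -0.6] M [ 0.05 -0.16  0.01] w 85.1
t 12.4 tcp [ 511.5 -164.6  373.6] F [-0.4  0.1 -0.1] M [ 0.03 -0.2   0.05] w 85.2
```

Run:
```python
from h import *
from bench import *
a=np.radians(52)
for r in (35,10,-15): servo_line(*pose(a,np.radians(r),80),speed=150)
rep()
snap("wrist","w3"); servo_line(*pose(a,np.radians(-15),0),speed=80); rep()
snap("wrist","w4")
i=[cv2.resize(cv2.imread(f"pics/{n}.png"),(400,250)) for n in("w3","w4")]; cv2.imwrite("pics/w34.png",np.hstack(i))
```

```text
t 14.3 tcp [ 440.9 -163.   355.6] F [-0.3 -0.2  0.9] M [-0.02  0.34 -0.03] w 85.1
t 15.5 tcp [ 503.8 -164.6  306.6] F [ 0.5  0.5 -0.3] M [0.08 0.41 0.01] w 84.8
```

View pics/w34.png

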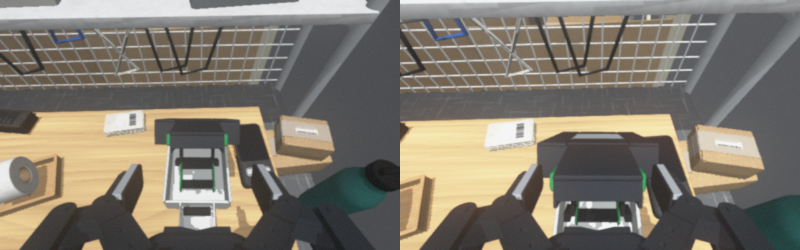

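Run:
```python
from h import *
from bench import *
r=np.radians(-15)
set_gripper(50,20); s=rep()
def tang(s,a):
    d=RZ.apply(Rn.from_euler('y',a).apply([12,0,160])); return s["wrist_force"]@d/np.linalg.norm(d)
for a in list(range(56,93,4))+list(range(94,116,1)):
    A=np.radians(a); servo_line(*pose(A,r),speed=50 if a<93 else 25)
    s=state(); t=tang(s,A); print(a,s["tool_pos"].round(1),s["wrist_force"].round(1),"tang %.1f w %.1f t %.1f"%(t,s["grip_width"],s["time_s"]))
    if t<-6.0 or np.linalg.norm(s["wrist_force"])>15: print("STOP");break
snap("wrist","w5")
```

```text
t 16.0 tcp [ 504.1 -165.1  307.5] F [-6.1  0.7  5.8] M [-0.01  0.34 -0.02] w 57.4
56 [ 513.3 -165.4  312.5] [-3.1 -0.4  5.8] tang 0.2 w 57.4 t 16.3
60 [ 522.2 -165.7  316.5] [-2.  -1.5  5.5] tang 0.6 w 57.4 t 16.7
64 [ 531.5 -166.   319.9] [-2.3 -2.6  5.2] tang -0.1 w 57.4 t 17.0
68 [ 541.  -166.3  322.7] [-1.7 -3.   6.3] tang 0.4 w 57.3 t 17.4
72 [ 550.7 -166.7  324.9] [-0.8 -4.1  6.2] tang 0.9 w 57.0 t 17.7
76 [ 560.5 -167.   326.3] [-0.6 -5.   6. ] tang 0.6 w 57.0 t 18.1
80 [ 570.4 -167.3  327.1] [ 0.2 -4.3  6. ] tang 0.9 w 57.2 t 18.4
84 [ 580.3 -167.6  327.1] [ 1.1 -4.3  5.4] tang 1.4 w 57.7 t 18.8
88 [ 590.2 -167.9  326.5] [ 1.1 -5.1  4.8] tang 1.1 w 57.5 t 19.1
92 [ 600.  -168.3  325.2] [ 2.1 -5.   4.9] tang 1.7 w 56.9 t 19.5
94 [ 604.7 -168.5  324.4] [ 0.6 -5.3  4.8] tang 0.1 w 57.5 t 19.8
95 [ 606.9 -168.6  323.9] [ 1.3 -5.2  4.9] tang 0.7 w 57.4 t 20.1
96 [ 609.3 -168.7  323.3] [ 1.6 -6.1  5.3] tang 0.9 w 57.2 t 20.3
97 [ 611.7 -168.7  322.7] [ 1.  -5.3  4.3] tang 0.3 w 57.4 t 20.6
98 [ 614.2 -168.8  322.1] [ 1.3 -4.9  4.7] tang 0.5 w 57.3 t 20.8
99 [ 616.6 -168.9  321.4] [ 2.5 -5.1  4.7] tang 1.6 w 57.1 t 21.1
100 [ 617.8 -168.9  320.9] [-1.7 -5.2  7.2] tang -3.2 w 57.2 t 21.3
101 [ 619.3 -168.9  320.4] [-4.1 -5.5  8.7] tang -6.1 w 57.2 t 21.6
STOP
```

The force turned at 99.5–101°, so the cover is on its stop. Releasing and backing off.

Run:
```python
from h import *
from bench import *
r=np.radians(-15); A=np.radians(101)
set_gripper(85); pause(.3); rep()
servo_line(*pose(A,r,90),speed=130); rep()
move_ptp([440,60,420],down(np.pi/2+0.3)); rep()   # flip not needed: look-around pose
snap("wrist","w6"); snap("top","t6")
im=cv2.imread("pics/t6.png")[130:270,250:530]; j=cv2.imread("pics/w6.png")
o=np.zeros((600,800,3),np.uint8); o[:375,:600]=cv2.resize(j,(600,375)); o[375:600,:450]=cv2.resize(im,(450,225)); cv2.imwrite("pics/c6.png",o)
print(state()["joint_positions"].round(2))
```

```text
t 22.3 tcp [ 621.6 -168.4  320.1] F [ 0.5  1.  -1. ] M [ 0.01 -0.02 -0.01] w 85.2
t 23.1 tcp [ 614.8 -168.3  408.8] F [ 0.  -0.1 -0.5] M [ 0.05 -0.03  0.08] w 84.8
t 25.8 tcp [440.1  59.9 419.9] F [-0.6  0.  -0. ] M [-0.02 -0.04 -0.02] w 85.1
[ 0.04 -0.17  1.77 -0.    1.54 -1.83]
```

View pics/c6.png

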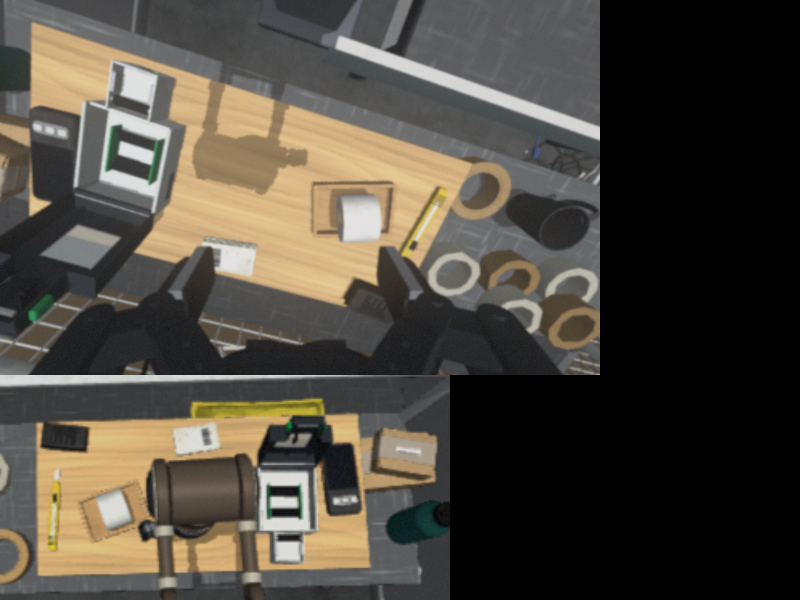

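Top and wrist views: cover is swung back, cradle with green guides exposed around (133,153) in the 600 px image, roll at (360,215). Enlarging both.

Run:
```python
from h import *
im=cv2.imread("pics/w6.png")
a=cv2.resize(im[50:250,60:220],None,fx=2.8,fy=2.8,interpolation=cv2.INTER_CUBIC)  # 448x560
b=cv2.resize(im[180:270,320:440],None,fx=2.9,fy=2.9,interpolation=cv2.INTER_CUBIC) # 348x261
o=np.zeros((560,800,3),np.uint8); o[:560,:448]=a; o[:261,452:800]=b; cv2.imwrite("pics/c6b.png",o)
```

```text
(no output)
```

View pics/c6b.png

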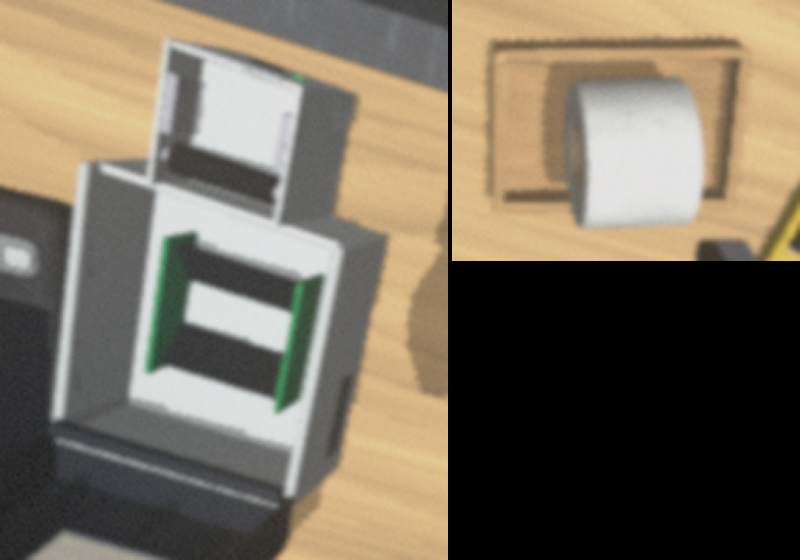

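Run:
```python
from h import *
from scipy.optimize import minimize
c=load("w6"); im=cv2.imread("pics/w6.png")
P=lambda x,y,z:ray(c,60+x/2.8,50+y/2.8,z)
for a,b in (((165,240),(148,370)),((297,280),(276,408))): print("guide",P(*a,157).round(1),P(*b,157).round(1))
A=[P(165,240,157),P(148,370,157),P(297,280,157),P(276,408,157)]; m=sum(A)/4; print("cradle est",m.round(1),"expected",(G0+RZ.apply([98,0,-24])).round(1))
d=A[1]-A[0]+A[3]-A[2]; print("yaw",d[1]/d[0]); d=A[2]-A[0]+A[3]-A[1]; print("yaw2",-d[0]/d[1],"sep",np.linalg.norm(d)/2)
T=lambda x,y,z:ray(c,320+(x-452)/2.9,180+y/2.9,z)
tc=[T(490,42,141),T(745,45,141),T(495,208,141)]; print("tray",[t.round(1) for t in tc])
e=tc[1]-tc[0]; print("tray y dir deg",np.degrees(np.arctan2(e[1],e[0])),np.linalg.norm(e),"w",np.linalg.norm(tc[2]-tc[0]),"centre",((tc[1]+tc[2])/2).round(1))
hsv=cv2.cvtColor(im,cv2.COLOR_BGR2HSV); m=np.zeros((400,640),np.uint8); m[195:262,350:402]=(hsv[195:262,350:402,1]<60)*255
n,l,st,_=cv2.connectedComponentsWithStats(m); k=1+st[1:,4].argmax(); pts=np.argwhere(l==k)[:,::-1].astype(np.int32); print(st[k])
S=8
def hullimg(h): 
    o=np.zeros((80*S,70*S),np.uint8); cv2.fillConvexPoly(o,np.int32((h-[340,190])*S),1); return o
tgt=hullimg(cv2.convexHull(pts).reshape(-1,2).astype(float)+.0)
ph=np.linspace(0,2*np.pi,60)
def cost(v):
    x,y,w=v; ax=np.array([np.cos(w),np.sin(w),0]); s=np.array([-np.sin(w),np.cos(w),0])
    X=[np.array([x,y,166.])+ax*k+36*(np.cos(p)*s+np.sin(p)*np.array([0,0,1])) for k in(-26,26) for p in ph]
    h=cv2.convexHull(np.array([proj(c,q) for q in X],np.float32)).reshape(-1,2)
    return np.mean(hullimg(h.astype(float))!=tgt)/np.mean(tgt)
w0=np.arctan2(e[1],e[0]); x0=(tc[1]+tc[2])/2
best=min((minimize(cost,[x0[0],x0[1],w],method="Nelder-Mead",options=dict(initial_simplex=[[x0[0],x0[1],w],[x0[0]+8,x0[1],w],[x0[0],x0[1]+8,w],[x0[0],x0[1],w+.1]])) for w in(w0,w0+.1,w0-.1)),key=lambda r:r.fun)
print(best.x,np.degrees(best.x[2]),best.fun, cost([x0[0],x0[1],w0]))
```

```text
guide [ 480.2 -194.2  157. ] [ 546.  -196.1  157. ]
guide [ 480.7 -133.   157. ] [ 547.1 -133.8  157. ]
cradle est [ 513.5 -164.3  157. ] expected [ 515.9 -164.9  172. ]
yaw -0.020052223024718725
yaw2 -0.012638770213825505 sep 61.766291873560796
tray [array([478.5,  99. , 141. ]), array([442.7, 220.2, 141. ]), array([565.1, 130.2, 141. ])]
tray y dir deg 106.46239756028699 126.47267490147638 w 92.033059204203 centre [503.9 175.2 141. ]
[ 359  207   43   52 2113]
[505.08053289 174.90660761   1.95177253] 111.82832852523886 0.10474823800234685 0.14719313587001204
```

Run:
```python
from h import *
from scipy.optimize import minimize
c=load("w6"); im=cv2.imread("pics/w6.png")
hsv=cv2.cvtColor(im,cv2.COLOR_BGR2HSV)
S=8; ph=np.linspace(0,2*np.pi,60)
def hullimg(h): 
    o=np.zeros((90*S,90*S),np.uint8); cv2.fillConvexPoly(o,np.int32((h-[340,190])*S),1); return o
for th in (45,60,75):
    m=np.zeros((400,640),np.uint8); m[200:264,352:412]=(hsv[200:264,352:412,1]<th)*255
    m=cv2.morphologyEx(m,cv2.MORPH_OPEN,np.ones((5,5)))
    n,l,st,_=cv2.connectedComponentsWithStats(m); k=1+st[1:,4].argmax(); pts=np.argwhere(l==k)[:,::-1].astype(np.int32)
    hu=cv2.convexHull(pts).reshape(-1,2).astype(float); tgt=hullimg(hu)
    def cost(v):
        x,y,w=v; ax=np.array([np.cos(w),np.sin(w),0]); s=np.array([-np.sin(w),np.cos(w),0])
        X=[np.array([x,y,166.])+ax*k+36*(np.cos(p)*s+np.sin(p)*np.array([0,0,1])) for k in(-26,26) for p in ph]
        h=cv2.convexHull(np.array([proj(c,q) for q in X],np.float32)).reshape(-1,2)
        return np.mean(hullimg(h.astype(float))!=tgt)/np.mean(tgt)
    for w in(1.82,1.95):
        r=minimize(cost,[504,175,w],method="Nelder-Mead",options=dict(initial_simplex=[[504,175,w],[512,175,w],[504,183,w],[504,175,w+.1]]))
        print(th,st[k],r.x.round(2),np.degrees(r.x[2]).round(1),r.fun.round(3))
```

```text
45 [ 360  207   47   51 2153] [504.68 176.84   1.95] 111.7 0.061
45 [ 360  207   47   51 2153] [504.29 176.92   1.95] 111.8 0.06
60 [ 359  207   48   52 2243] [504.51 176.69   1.92] 110.0 0.031
60 [ 359  207   48   52 2243] [504.17 176.57   1.91] 109.7 0.031
75 [ 358  206   50   53 2389] [504.37 176.44   1.89] 108.2 0.024
75 [ 358  206   50   53 2389] [504.35 176.55   1.88] 107.9 0.024
```

Run:
```python
from h import *
from bench import *
q=down(np.radians(109))
move_ptp([504.4,176.5,260],q); rep()
servo_line([504.4,176.5,158],q,speed=100); rep()
set_gripper(40,30); rep()
servo_line([504.4,176.5,300],q,speed=130); rep()
qp=down(np.pi/2-0.027)
move_ptp([514.5,-164.6,300],qp); rep()
servo_line([514.5,-164.6,230],qp,speed=120); rep()
snap("wrist","w7")
```

```text
t 26.7 tcp [505.1 176.3 261.1] F [0.  1.  1.2] M [-0.02  0.02  0.03] w 85.2
t 27.9 tcp [505.1 176.7 158.8] F [ 0.2  0.7 -0.1] M [ 0.03 -0.01  0.02] w 85.1
t 28.3 tcp [504.9 176.6 158.8] F [-1.1  0.2  3.8] M [-0.09  0.08  0.05] w 51.8
t 29.5 tcp [503.6 176.3 298.7] F [-0.2 -0.4 -1.9] M [-0.02  0.02 -0.  ] w 51.7
t 30.8 tcp [ 514.6 -163.6  299.8] F [-1.2 -0.4 -1.5] M [-0.01  0.03 -0.07] w 51.8
t 31.5 tcp [ 515.1 -164.5  230.6] F [-0.2  0.2 -1. ] M [0.   0.01 0.03] w 51.8
```

View pics/w7.png

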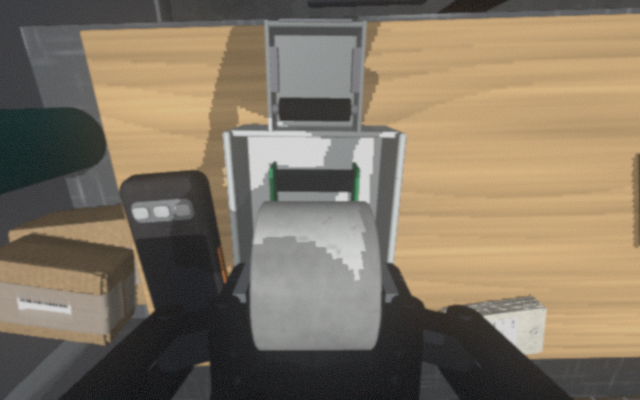

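Roll held square to the guides. The guide fronts at (272,167) and (357,167) centre on column 314.5, against the roll's 317. That puts the roll about 2 mm too far +y, so I'll shift before lowering.

Run:
```python
from h import *
from bench import *
c=load("w7"); print(ray(c,272,167,157).round(1),ray(c,357,167,157).round(1), ray(c,257,240,198).round(1),ray(c,377,240,198).round(1))
qp=down(np.pi/2-0.027); y=-166.2
servo_line([514.5,y,195],qp,speed=80); s=rep(); f0=s["wrist_force"][2]
for z in np.arange(176,160,-1.5):
    servo_line([514.5,y,z],qp,speed=30); s=state(); print(z,s["tool_pos"].round(1),s["wrist_force"].round(1),s["time_s"])
    if s["wrist_force"][2]-f0>2.5: break
```

```text
[ 477.9 -193.8  157. ] [ 479.5 -133.2  157. ] [ 515.3 -200.4  198. ] [ 517.3 -125.2  198. ]
t 32.2 tcp [ 514.2 -166.1  194.3] F [ 0.4 -0.4 -0.8] M [-0.03  0.05 -0.05] w 51.2
176.0 [ 514.6 -166.2  176. ] [-0.3 -0.2 -1.6] 32.9417
174.5 [ 514.5 -166.2  174.5] [-0.3  1.  -2.2] 33.1917
173.0 [ 514.4 -166.2  172.9] [-0.5  0.2 -1.7] 33.4417
171.5 [ 514.4 -166.1  171.4] [ 1.1 -0.1 -1.5] 33.6917
170.0 [ 514.4 -166.1  169.8] [ 0.3  0.5 -1.3] 33.9417
168.5 [ 514.4 -166.2  168.3] [ 0.1  0.2 -2.2] 34.1917
167.0 [ 514.4 -166.2  166.8] [ 0.   0.3 -1.7] 34.4417
165.5 [ 514.8 -166.3  165.9] [-0.7  1.2  0.7] 34.6917
164.0 [ 514.9 -166.5  165.7] [-3.3  1.3  7. ] 34.9417
```

Seated at TCP z ≈ 165.8, close to the 164–165 expected. Easing off, opening part-way and retreating.

Run:
```python
from h import *
from bench import *
servo_line([514.5,-166.2,165.3],speed=30)
set_gripper(66); rep()
servo_line([514.5,-166.2,260],speed=80); rep()
servo_line([440,-120,400],speed=200); pause(.3); rep()
snap("wrist","w8"); snap("top","t8")
a=cv2.imread("pics/w8.png"); b=cv2.imread("pics/t8.png")[130:270,250:530]
o=np.zeros((600,800,3),np.uint8); o[:390,:624]=cv2.resize(a,(624,390)); o[390:600,:420]=cv2.resize(b,(420,210)); cv2.imwrite("pics/c8.png",o)
```

```text
t 35.5 tcp [ 514.3 -166.1  164.9] F [ 0.6  0.2 -0. ] M [ 0.02 -0.02 -0.02] w 66.2
t 36.8 tcp [ 514.  -166.   259.2] F [-0.   0.3 -0.9] M [-0.05  0.   -0.05] w 66.0
t 38.1 tcp [ 439.9 -120.1  399. ] F [-0.3  0.4  0.4] M [ 0.04 -0.02 -0.03] w 66.1
```

View pics/c8.png

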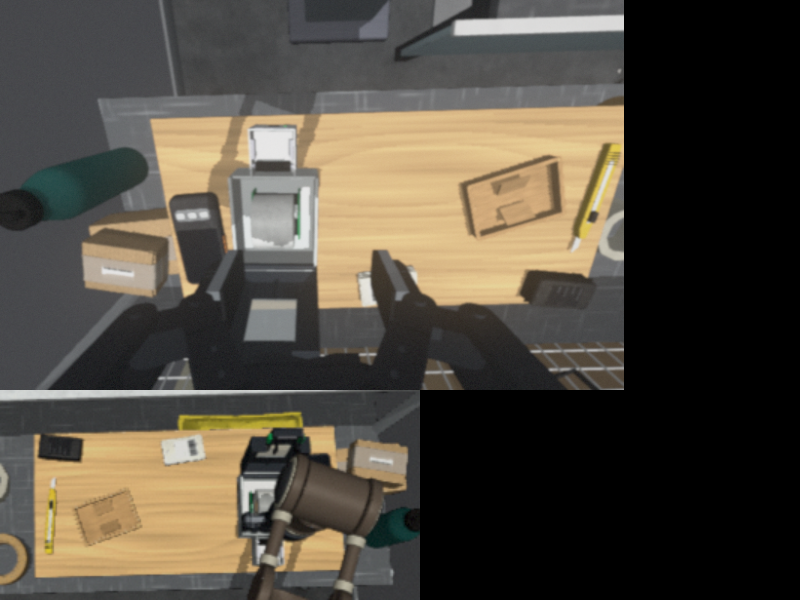

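The picture shows the roll in the cradle between the guides at (273,217), the cover back, the tray empty and the robot clear of everything.

```bash
python3 -c "
from bench import *
print(hand_in(), state()['time_s'])"
```

```text
the job is handed in; nothing more can be done
the job is handed in; nothing more can be done
```

The cover is back on its stop, the fresh roll is in the cradle, and the job is handed in. No verdict was reported; the last clock reading before hand-in was 38.1 s of the 58 s allowed.

- **Cover:** I squeezed both tabs (width 57 mm, fully in), lifted the cover to about 52°, then let go and took a second grip from the front. I swung it back until the force along the swing turned from +1.6 to −6 N at about 99.5–101°. It was let go there with about zero force on the wrist.
- **Roll:** I gripped it by its flat ends (51.8 mm wide) and lowered it between the guides. It touched down within about 2 mm of the expected height, at up to about 9 N vertical and 3 N sideways. I let go with a part-open gripper so the fingers stayed clear of the printer's sides.

**Last checks:** The final pictures show the roll between the guides, the cover back, the tray empty and the neighbouring items apparently unmoved. The wrist force was near zero, and the robot was clear of everything.

**Disagreements:**
- The printer's yaw came out as −0.036 rad from the closed cover and about −0.016 from the guides. I used −0.027 for placing the roll.
- The wrist picture suggested the roll sat about 2 mm to one side, so I shifted it 1.6 mm before lowering.
- I did not measure the final roll pose or the cover angle numerically after letting go.

I viewed 11 pictures, one over the budget of 10.

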